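Push a salt shaker through the swing gate of a storage caddy

TASK

Put the salt shaker away behind the orange self-closing gate of the white caddy without grasping or lifting anything: with one finger push the gate open before the shaker reaches it, and while that finger holds the gate open push the shaker through with the other finger, sliding it upright along the caddy's floor. Push it far enough in that the gate springs fully shut behind it when you take the hand away, and leave the tin and the two spice jars where they stand.

Things in the scene. Friction and masses are not known exactly. Their poses are not given: they have to be found in the camera images.
- caddy: White open-topped plastic caddy, fixed; 310 mm long (x), 125 wide (y); floor 4 mm thick, walls 5 thick, 48 high. Origin: on the worktop, mid-doorway; x points into the bay (away from the robot), y left, z up. Doorway: plane x = 0, between wall faces y = -57.5 and +57.5 mm. Bay: x = 0 to 190, walled left, right and back, no roof. Apron with the same floor in front: x = -115 to 0.
- lane (a point): Centre of the shaker's lane on the apron, at floor height: caddy x = -62, y = -32.5 mm, axes as the caddy's. The lane is 50 mm wide, between the caddy's right wall, which runs the whole length of apron and bay, and a rail 4 mm wide, 12 mm high, centred at caddy y = -5.5 mm from x = -110 to -15 mm. Left of the rail the apron is open. A shaker pushed off-centre towards the wall jams against it.
- gate_hinge (a point): Axis of the gate's upright hinge pin (z is the axis), at the left end of the doorway: caddy x = 0, y = +57.5 mm, 35 mm above the worktop. The pin and its cap stand 68 mm above the worktop, radius 8 mm.
- gate (a joint): Gate angle, rad: 0 shut, grows as it swings into the bay, stop 1.7. Orange panel 4 mm thick, reaching 79 mm right from the hinge axis when shut (to caddy y = -21.5 mm; the 36 mm gap beyond is too narrow for the shaker), 10 to 60 mm above the worktop. A spring shuts it: 0.016 N m shut, plus 0.04 N m per rad. Open about 0.5 rad, it is clear of the lane.
- shaker: Salt shaker, white with grey cap, round, 44 mm diameter, 90 mm high, about 0.12 kg; origin at the centre of its underside, z up. It starts upright in the lane, in front of the gate. To let the gate shut it must be clear of the gate's 79 mm swing: along the right wall (caddy y about -35 mm) its centre at caddy x = 45 to 50 mm or more.
- tin: Bystander: food tin, 57 mm diameter, 72 mm high, standing at the back of the bay, left of the middle; origin at the centre of its underside.
- jar_1: Bystander: glass spice jar with red cap, 41 mm diameter, 105 mm high, standing on the worktop beside the caddy; origin at the centre of its underside.
- jar_2: Bystander: glass spice jar with red cap like the other, 41 mm diameter, 105 mm high, standing on the worktop on the other side of the caddy; origin at the centre of its underside.
Things that resemble listed ones, but are neither listed nor needed, are in the scene too. Leave any purple or turquoise look-alike of the shaker alone.

How it is judged:
By the outcome, as a careful person would: the job done as asked, in the order asked, and still so for the second after the job is handed in, with the robot touching nothing.
It also fails if it takes over 45 s, if anything falls off the work surface, if the arm or the gripper's body presses on something with over 40 N, if the wrist force passes 120 N, or if a joint passes its speed limit or range.

ROBOT

A 6-joint arm with a two-finger parallel gripper is mounted at the origin on a cart in front of the work surface, level with it; the furniture and walls round the work are solid. World frame = base frame: x ahead of the robot, y to its left, z up, the work surface at z = 0. Lengths are in mm, angles in rad, forces in N, time in s.
With the tool pointing down it reaches from about 275 to 975 mm from the base axis. Payload 8.4 kg.
Tool frame: the origin (TCP) lies on the mounting face of the last link; the fingertips stand 190 mm ahead of it and the grasp point (between the pads) lies 171 mm ahead of it; x points along the fingers, y is the direction in which the jaws open and shut, and the axes are right-handed (so a half turn about x gives the same grasp; the last joint's range is limited). The gripper opens to 92 mm and grips with 3 to 60 N. Pads are 20 mm wide; open, the fingers measure 128 mm over their backs; the gripper's body (75 mm by 189 mm) begins 69 mm behind the grasp point.
Start: joints at [1.164, 0.353, 1.633, -0, 1.155, -0.002], TCP at [246.146, 574.492, 404.683] pointing down, gripper open.
Joint ranges: [-2.63, 2.63], [-0.92, 2.1], [0.06, 2.66], [-1.3, 4.44], [0, 2.69], [-3.02, 3.02]. Speed limits (rad/s): [2.22, 2.22, 2.79, 3.14, 3.14, 3.14].

INTERFACE

Orientations are given as a unit quaternion [x, y, z, w].
In Python, from cell import arm gives the robot as it stands. The module is installed in compiled form; this text tells all that it offers.
- The arm moves only by the tool apply_moves, never from a script. Its argument "plan" is a list of rows, each a list of 5 numbers: the shift along the tool's x, y, z in m, then the turn about the tool's x in degrees, then the finger opening in m, from 0 to 0.0919. A call has 1 to 8 rows; each row shifts and turns the commanded pose from where the row before left it, along the tool's axes as they then stand; what a row does not reach is not made up. A row lasts 1/10 s, in which the tool goes at most 50 mm and 8.59 degrees, less where a joint would pass 70% of its speed; a pose out of reach is approached as far as the arm can. A call is refused whole if a number of a shift passes 0.05 or a number of a turn 8.59, either way. A call with a gripper value outside its range is refused whole. The fingers move at their own pace and stop on an object; "newtons" is the grip in N (left out, the last holds). Time passes only in rows, so rows that do not move let the fingers close. It gives the time, the measured TCP pose, the force and the opening at its end, in the units of the state.
- arm.get_state(): the state, without advancing time (a new reading comes with each control period).
- arm.snapshot(name): name is "side" or "top"; returns (picture, depth): 384x512x3 uint8, red, green, blue; 384x512 float32, mm along the optical axis (not along the pixel's ray), 0 where there is no reading.
- arm.camera_params(name): a dict with "camera_matrix" (3x3 intrinsics, pixels), "camera_from_world" (4x4, takes a point from world to camera coordinates). Camera axes: x right, y down, z forward; pixel columns grow to the right and rows downward; lengths in mm; the calibration is good to about 2 mm. A picture is of the moment at which its call begins. camera_params takes no time and is no camera call.
- arm.finish_job(): hands the job in, once; it reports no verdict.
Trained networks look in the newest picture that a camera, given by its name, has taken for a name from the list of things; names that differ only in an ending like _2 or _b are one class to them, and where a whole thing is asked for, a point or a joint stands for the part that bears it (a point fixed in the world has none). Each returns a list of dicts, best first, with "conf" (0 to 1); they miss things now and then, are a little off and sometimes report something else, mostly with a low value. They report only what shows in the picture. A call takes as long as a camera call. They do not tell look-alikes from the thing itself.
- arm.search_frame(camera, target): "location" ([x, y, z] in mm, in world coordinates, good to about 4 mm: the middle of the surface that is visible of it).
- arm.spot_point(camera, target): "location" ([x, y, z] in mm, in world coordinates, good to about 4 mm: a listed point, or the origin of a listed thing).
The state is a dict: "t": time; "joints": joint angles; "dq": joint speeds; "tau": joint torques, N m; "eef_pos": TCP position; "ee_rot": TCP orientation; "contact_force": force on the tool from outside, world axes, zero at the start; "moment": the same for the moment, N m; "opening": finger opening in mm.
Only numpy, scipy, OpenCV 4.12 (cv2) and the standard library are available. Lean on these libraries where they do the work, as an engineer would, in place of code of your own. Each camera call takes 0.05 s, during which the arm holds its last target.

## Working session

There is one attempt and no reset: what is moved stays moved. The work goes in short steps, Python scripts to look and compute and a tool call to move; the robot and the scene stay as the last step left them, time stands still between calls to the robot, and variables do not carry over. Pictures are saved under pics/ and viewed, and the job is handed in when it is done.

Besides the shell and the picture viewer there is one more tool, called as name(argument=value, ...) on one line, values as JSON. apply_moves: Moves the arm, as the interface text tells. Its arguments: {"type":"object","properties":{"plan":{"type":"array"},"newtons":{"type":"number"}},"required":["plan"]}

```bash
mkdir -p pics
cat > h.py <<'E'
import numpy as np, cv2
from cell import arm
def snap(n,f):
    p,d=arm.snapshot(n); cv2.imwrite('pics/'+f+'.png',p[:,:,::-1]); np.save('/tmp/'+f+'.npy',d); return p,d
def unproj(n,u,v,z):
    c=arm.camera_params(n);K=np.array(c['camera_matrix']);T=np.array(c['camera_from_world'])
    p=np.linalg.inv(K)@np.array([u,v,1])*z
    return (np.linalg.inv(T)@np.r_[p,1])[:3]
E
python3 - <<'E'
from h import *
print(arm.get_state())
for n in('side','top'):
    snap(n,n+'0')
    c=arm.camera_params(n); print(n,np.round(c['camera_matrix'],1),np.round(c['camera_from_world'],3))
    for t in('shaker','gate_hinge','lane','caddy','tin','jar_1'):
        print(t,[(np.round(r['location']),round(r['conf'],2)) for r in arm.spot_point(n,t)])
E
```

```text
{'t': 0.0, 'joints': array([ 1.16361399e+00,  3.53637402e-01,  1.63409677e+00, -4.80132177e-06,
        1.15517771e+00, -2.39556029e-03]), 'dq': array([-0.00063378, -0.00047347,  0.00063889,  0.00169297, -0.00130613,
       -0.00044492]), 'tau': array([ 1.48441770e-03, -5.93837070e+01, -3.34227562e+01,  6.97420165e-02,
        2.31835182e-02, -1.44299702e-04]), 'eef_pos': array([246.05149799, 574.29319086, 403.98621608]), 'ee_rot': array([ 0.14168098,  0.69276683, -0.14259496,  0.69258017]), 'contact_force': array([-0.97244148,  0.27518559,  1.24414793]), 'moment': array([-0.01779353,  0.04450787,  0.01872477]), 'opening': 91.70973624087263}
side [[397.1   0.  258.1]
 [  0.  397.1 197.9]
 [  0.    0.    1. ]] [[-9.96000e-01 -8.50000e-02 -1.00000e-02  5.94609e+02]
 [-3.90000e-02  5.53000e-01 -8.32000e-01 -1.88350e+01]
 [ 7.70000e-02 -8.29000e-01 -5.54000e-01  9.51764e+02]
 [ 0.00000e+00  0.00000e+00  0.00000e+00  1.00000e+00]]
shaker [(array([507., 103.,   3.]), 0.72), (array([491.,  -7.,   1.]), 0.6)]
gate_hinge [(array([537., 211.,  32.]), 0.9)]
lane [(array([510., 103.,   2.]), 0.59)]
caddy [(array([560., 155.,   1.]), 0.93)]
tin []
jar_1 [(array([452., 291.,  -1.]), 0.68), (array([616.,  16.,   5.]), 0.59)]
top [[461.3   0.  245.3]
 [  0.  461.3 192.4]
 [  0.    0.    1. ]] [[ 1.580000e-01 -9.870000e-01  3.000000e-03  5.808000e+01]
 [-9.660000e-01 -1.550000e-01 -2.050000e-01  5.625360e+02]
 [ 2.030000e-01  2.900000e-02 -9.790000e-01  1.012753e+03]
 [ 0.000000e+00  0.000000e+00  0.000000e+00  1.000000e+00]]
shaker [(array([495.,  -8.,   2.]), 0.88), (array([420.,   2.,  -3.]), 0.7), (array([503., 100.,   4.]), 0.52)]
gate_hinge [(array([537., 211.,  40.]), 0.68)]
lane [(array([508., 105.,   2.]), 0.82)]
caddy [(array([557., 159.,   0.]), 0.93)]
tin [(array([692., 239.,   4.]), 0.92), (array([454., 291.,   4.]), 0.2)]
jar_1 [(array([614.,  15.,  -1.]), 0.9), (array([456., 291.,   0.]), 0.74)]
```

View pics/side0.png

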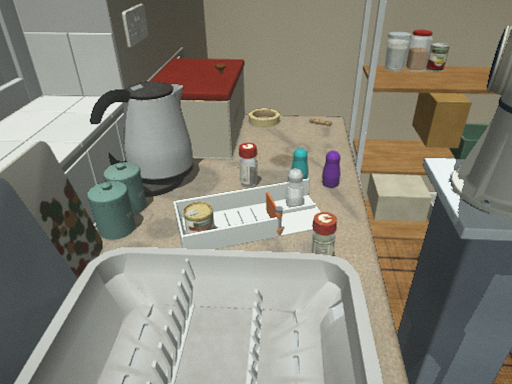

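View pics/top0.png

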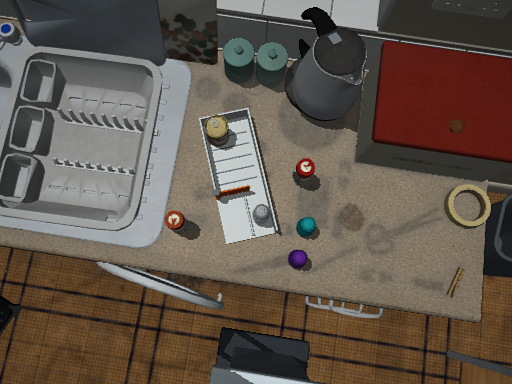

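The white, grey-capped shaker is at top (262,213). The look-alikes are turquoise at (307,226) and purple at (298,258), both outside the caddy. Next I'll confirm with a crop and fit the caddy pose from depth.

```bash
cat > fit.py <<'E'
from h import *
from scipy.optimize import minimize
def cloud(n,f):
    d=np.load('/tmp/'+f+'.npy'); c=arm.camera_params(n);K=np.array(c['camera_matrix']);T=np.array(c['camera_from_world'])
    v,u=np.nonzero(d>0); z=d[v,u]
    P=np.linalg.inv(K)@np.vstack([u*z,v*z,z]); P=np.linalg.inv(T)@np.vstack([P,np.ones(len(z))])
    return P[:3].T,u,v
E
python3 - <<'E'
from fit import *
im=cv2.imread('pics/top0.png')[100:255,190:330]; a=cv2.resize(im,None,fx=4,fy=3.8,interpolation=cv2.INTER_CUBIC); cv2.imwrite('pics/c1.png',a[:600])
from scipy.spatial import cKDTree
for n in('top','side'):
    P,u,v=cloud(n,n+'0'); img=cv2.imread(f'pics/{n}0.png')[v,u].astype(int)
    hull=lambda p:p
    # caddy wall tops
    m=(np.hypot(P[:,0]-595,P[:,1]-170)<210)
    Q=P[m]; C=img[m]
    w=(abs(Q[:,2]-48)<5)&(C.min(1)>120)&(C.max(1)-C.min(1)<40)
    W=Q[w]
    def wallseg(p):
        x0,y0,th=p; c,s=np.cos(th),np.sin(th)
        X=(W[:,0]-x0)*c+(W[:,1]-y0)*s; Y=-(W[:,0]-x0)*s+(W[:,1]-y0)*c
        def seg(a,b,horiz,k):
            t=X if horiz else Y; o=Y if horiz else X
            return np.hypot(np.maximum(0,np.maximum(a-t,t-b)),o-k)
        d=np.min([seg(-115,195,True,-60),seg(0,195,True,60),seg(-60,60,False,192.5)],0)
        return np.minimum(d,12).__pow__(2).mean()
    r=min((minimize(wallseg,[558+dx,157+dy,0.36+dt],method='Nelder-Mead') for dx in(-5,5) for dy in(-5,5) for dt in(-.1,0,.05)),key=lambda r:r.fun)
    print(n,len(W),r.x,r.fun)
    x0,y0,th=r.x;c,s=np.cos(th),np.sin(th)
    L=np.c_[(P[:,0]-x0)*c+(P[:,1]-y0)*s,-(P[:,0]-x0)*s+(P[:,1]-y0)*c,P[:,2]]
    for nm,(xa,xb,ya,yb,za,zb) in dict(shakercap=(-110,0,-56,-8,65,110),tin=(70,190,0,57,60,90),floor=(20,90,-40,40,-5,15)).items():
        k=(L[:,0]>xa)&(L[:,0]<xb)&(L[:,1]>ya)&(L[:,1]<yb)&(L[:,2]>za)&(L[:,2]<zb)
        if k.sum()>3: 
            q=L[k]; print(nm,k.sum(),q.min(0).round(1),q.max(0).round(1),np.median(q,0).round(1))
    # orange
    o=(img[:,2]>140)&(img[:,2]-img[:,0]>90)&(img[:,1]<130)&(abs(L[:,0])<60)&(abs(L[:,1])<75)&(L[:,2]>30)
    print('gate',o.sum(),L[o].min(0).round(1),L[o].max(0).round(1))
E
```

```text
top 407 [5.56287405e+02 1.59155546e+02 3.79874244e-01] 1.9126183899131657
shakercap 185 [-85.7 -50.7  69.6] [-52.2 -16.   96.9] [-70.9 -32.7  88.5]
tin 458 [125.2   0.3  60.2] [180.9  52.7  79.6] [152.6  25.4  71.4]
floor 885 [ 20.1 -40.   -3.8] [90.  40.   8.4] [55.   0.2  2.7]
gate 33 [ -1.9 -20.   55.5] [ 1.7 46.2 62.4]
side 1019 [5.57068444e+02 1.57656297e+02 3.80592155e-01] 27.940821791399287
shakercap 233 [-84.2 -44.3  65.2] [-50.7 -16.3  95.8] [-64.2 -23.5  83.8]
tin 563 [126.9   0.2  60.2] [183.5  53.3  78.2] [155.9  33.2  73.7]
floor 355 [ 20.  -39.9   2.8] [89.9  1.4  8.1] [ 55.9 -18.8   5.3]
gate 39 [  0.5 -15.6  44.9] [ 8.3 64.1 60.7]
```

View pics/c1.png

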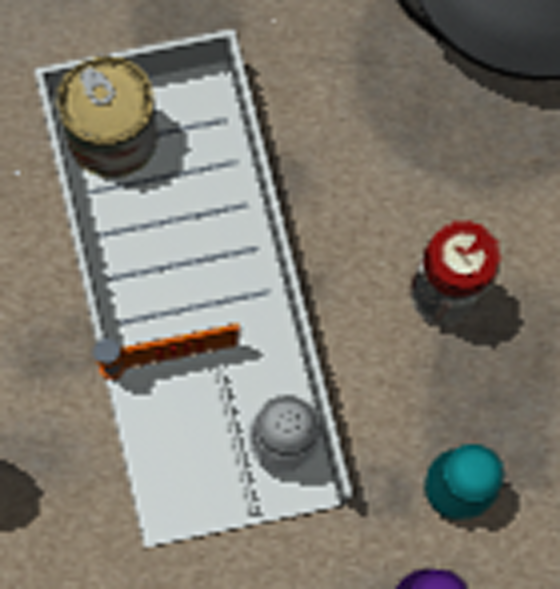

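```bash
cat > pl.py <<'E'
from h import *
from scipy.spatial.transform import Rotation as Ro
O=np.array([556.6,158.5]); TH=0.380
c_,s_=np.cos(TH),np.sin(TH); A=np.array([[c_,-s_],[s_,c_]])
def w(p): return O+A@np.asarray(p,float)
def loc(p): return A.T@(np.asarray(p,float)-O)
def now():
    s=arm.get_state(); R=Ro.from_quat(s['ee_rot']).as_matrix(); p=s['eef_pos']
    y=R[:2,1]; h=s['opening']/2+9
    f=[loc(p[:2]+k*h*y) for k in(1,-1)]
    a=A.T@y
    return s,p,R,f,np.degrees(np.arctan2(a[1],a[0]))
def report():
    s,p,R,f,a=now()
    tip=p+R[:,0]*190
    print('t',round(s['t'],2),'tip',tip.round(1),'+y finger',f[0].round(1),'-y',f[1].round(1),'ang',round(a,1),'F',np.round(s['contact_force'],1),'open',round(s['opening'],1),'x',R[:,0].round(3),'j6',s['joints'][5].round(2))
def goal(right,left,ztip,sgn):
    """needed move: tool y points right->left if sgn=1"""
    s,p,R,f,a=now()
    r,l=np.array(right,float),np.array(left,float)
    d=l-r; ang=np.degrees(np.arctan2(d[1],d[0]))+(0 if sgn>0 else 180)
    da=(ang-a+180)%360-180     # world yaw change
    turn=-da                    # tool x points down
    m=w((r+l)/2); dw=np.r_[m,ztip+190]-np.array([*p[:2],p[2]])
    dt=R.T@dw
    print('turn about tool x',round(turn,1),'deg; shift in present tool axes mm',dt.round(1),'opening',round(np.linalg.norm(d)-18,1),'alpha',round(90-np.degrees(np.arctan2(d[1],d[0])),1))
    # after-turn axes
    R2=R@Ro.from_euler('x',turn,degrees=True).as_matrix()
    print('   shift in axes after the turn',(R2.T@dw).round(1))
E
python3 - <<'E'
from pl import *
report(); s,p,R,f,a=now(); print(R.round(3))
goal((-112,-30),(-22,33),130,1);goal((-112,-30),(-22,33),130,-1)
E
```

```text
t 0.7 tip [246.1 574.5 214.7] +y finger [-95.1 540.5] -y [-172.9  462.5] ang 45.0 F [-0.  -0.5 -0.1] open 92.2 x [ 0.  0. -1.] j6 -0.0
[[ 0.     0.394  0.919]
 [ 0.     0.919 -0.394]
 [-1.     0.     0.   ]]
turn about tool x 10.0 deg; shift in present tool axes mm [  84.7 -306.4  400.7] opening 91.9 alpha 55.0
   shift in axes after the turn [  84.7 -231.8  448. ]
turn about tool x -170.0 deg; shift in present tool axes mm [  84.7 -306.4  400.7] opening 91.9 alpha 55.0
   shift in axes after the turn [  84.7  231.8 -448. ]
```

apply_moves(plan=[[0, 0, 0, 5, 0.0919], [0, 0, 0, 5, 0.0919], [0, -0.02, 0.038, 0, 0.0919], [0, -0.02, 0.038, 0, 0.0919], [0, -0.02, 0.038, 0, 0.0919], [0, -0.02, 0.038, 0, 0.0919], [0, -0.02, 0.038, 0, 0.0919], [0, -0.02, 0.038, 0, 0.0919]])

```text
t: 1.5
eef_pos: [371.8, 347.7, 404.9]
ee_rot: [0.202, 0.678, -0.202, 0.678]
contact_force: [0.8, 0.2, -0.0]
opening: 91.8
```

apply_moves(plan=[[0, -0.02, 0.038, 0, 0.0919], [0, -0.02, 0.038, 0, 0.0919], [0, -0.02, 0.038, 0, 0.0919], [0, -0.02, 0.038, 0, 0.0919], [0, -0.02, 0.038, 0, 0.0919], [0, 0, 0, 0, 0.0919]])

```text
t: 2.1
eef_pos: [477.3, 158.1, 405.0]
ee_rot: [0.203, 0.677, -0.203, 0.678]
contact_force: [-0.7, -0.4, 0.0]
opening: 91.8
```

Run:
```python
from pl import *
report(); goal((-112,-30),(-22,33),130,1)
snap('top','top1');snap('side','side1')
```

```text
t 2.1 tip [477.5 157.9 215. ] +y finger [-28.8  60.4] -y [-118.9   -2.3] ang 34.8 F [-0.7 -0.4  0. ] open 91.8 x [ 0.001 -0.001 -1.   ] j6 -0.67
turn about tool x -0.2 deg; shift in present tool axes mm [ 85.  -10.1  26.4] opening 91.9 alpha 55.0
   shift in axes after the turn [ 85.  -10.2  26.3]
```

apply_moves(plan=[[0.03, -0.005, 0.013, 0, 0.0919], [0.03, -0.005, 0.013, 0, 0.0919], [0.03, 0, 0, 0, 0.0919], [0.03, 0, 0, 0, 0.0919], [0.02, 0, 0, 0, 0.0919], [0.02, 0, 0, 0, 0.0919], [0, 0, 0, 0, 0.0919]])

```text
t: 2.9
eef_pos: [490.3, 140.0, 242.6]
ee_rot: [0.201, 0.679, -0.202, 0.676]
contact_force: [0.1, -0.2, -0.2]
opening: 91.9
```

Run:
```python
from pl import *
report()
snap('top','top2');snap('side','side2')
for n in('top2','side2'):
    im=cv2.imread('pics/'+n+'.png')
    im=im[90:260,170:350] if n[0]=='t' else im[130:270,150:360]
    cv2.imwrite('pics/'+n+'c.png',cv2.resize(im,None,fx=3.5,fy=3.5,interpolation=cv2.INTER_CUBIC))
```

```text
t 2.9 tip [489.5 139.8  52.6] +y finger [-23.5  39. ] -y [-113.4  -24.2] ang 35.1 F [ 0.1 -0.2 -0.2] open 91.9 x [-0.004 -0.001 -1.   ] j6 -0.72
```

View pics/top2c.png

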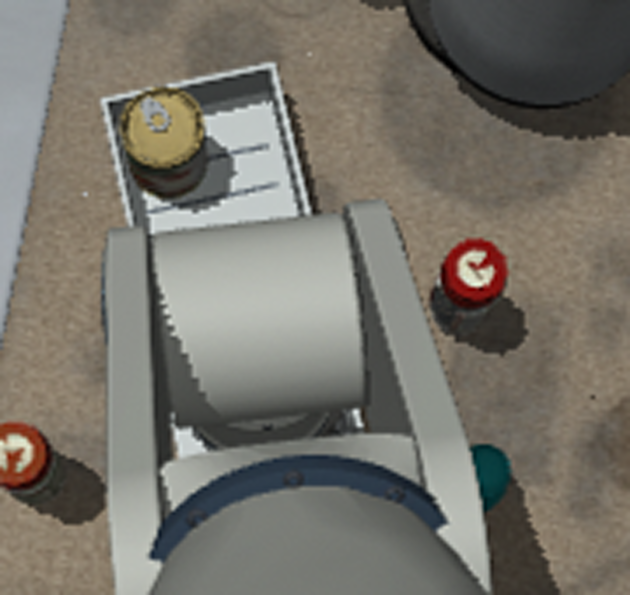

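View pics/side2c.png

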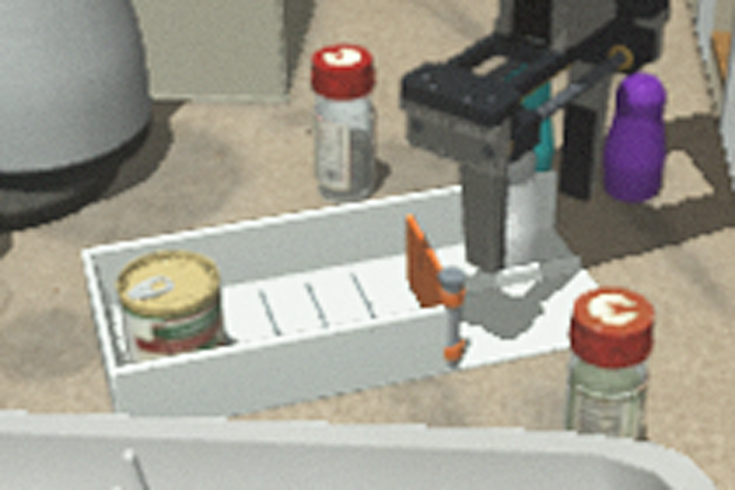

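apply_moves(plan=[[0.01, -0.002, 0.006, 0, 0.0919], [0.02, 0, 0, 0, 0.0919], [0, 0, 0, 0, 0.0919]])

```text
t: 3.3
eef_pos: [495.4, 133.7, 213.7]
ee_rot: [0.202, 0.678, -0.202, 0.677]
contact_force: [-0.1, 0.7, -0.1]
opening: 92.2
```

```bash
cat > see.py <<'E'
import sys
from fit import *
from pl import *
from scipy.optimize import least_squares
n=sys.argv[1]
report()
snap('side',n)
im=cv2.imread('pics/'+n+'.png')
P,u,v=cloud('side',n); img=im[v,u].astype(int)
L=(P[:,:2]-O)@A
ex=float(sys.argv[2]); ey=float(sys.argv[3])
g=(img.max(1)-img.min(1)<30)&(img.max(1)>95)
k=(np.hypot(L[:,0]-ex,L[:,1]-ey)<32)&(P[:,2]>14)&(P[:,2]<62)&g
X=L[k]
f=least_squares(lambda p:np.hypot(X[:,0]-p[0],X[:,1]-p[1])-22,[ex,ey],loss='soft_l1')
print('shaker fit',k.sum(),f.x.round(1),'rms',np.sqrt(np.mean(f.fun**2)).round(2),'x range',np.percentile(X,[2,98],axis=0).round(1).tolist())
k=(np.hypot(L[:,0]-ex,L[:,1]-ey)<40)&(P[:,2]>65)&g
if k.sum()>3: print('high pts',k.sum(),L[k].mean(0).round(1),P[k,2].max().round(1))
o=(img[:,2]>120)&(img[:,2]-img[:,0]>80)&(img[:,1]<130)&(np.hypot(L[:,0],L[:,1]-57.5)<90)&(L[:,0]>-12)&(P[:,2]>20)&(P[:,2]<64)
q=L[o]-[0,57.5]; r=np.hypot(*q.T); o2=r>25
if o2.sum(): print('gate',o.sum(),'angle',np.median(np.arctan2(q[o2,0],-q[o2,1])).round(2),'rmax',r.max().round(1))
c=im[130:270,150:360]; cv2.imwrite('pics/'+n+'c.png',cv2.resize(c,None,fx=3.5,fy=3.5,interpolation=cv2.INTER_CUBIC))
E
python3 see.py side3 -69 -33
```

```text
t 3.3 tip [495.1 133.6  23.7] +y finger [-20.9  31.4] -y [-111.2  -31.9] ang 35.0 F [-0.1  0.7 -0.1] open 92.2 x [-0.001 -0.    -1.   ] j6 -0.73
shaker fit 243 [-67.9 -37.1] rms 3.62 x range [[-86.9, -25.1], [-55.5, -6.4]]
high pts 279 [-44.5 -31.9] 426.9
gate 95 angle 0.06 rmax 75.4
```

View pics/side3c.png

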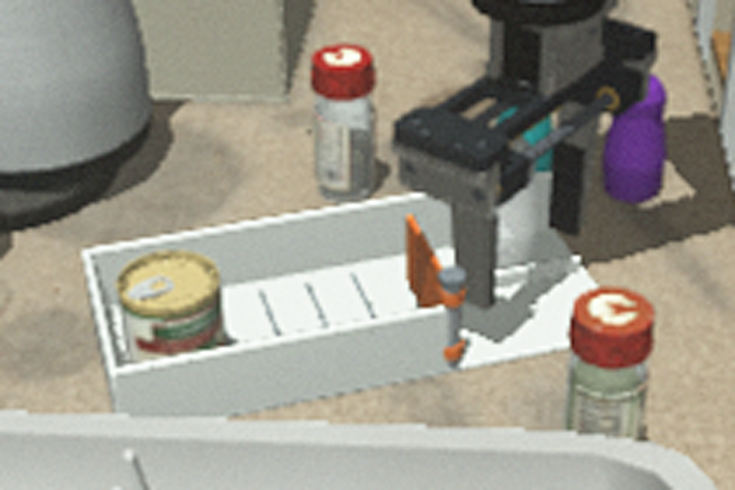

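Run:
```python
from fit import *
from pl import *
from scipy.optimize import least_squares
for n in('side0','top0','side3'):
    cam=n[:-1]; P,u,v=cloud(cam,n); L=(P[:,:2]-O)@A
    for za,zb in((18,30),(30,42),(42,55),(55,66),(66,75),(75,85),(85,97)):
        c=np.array([-69.,-33.])
        k=(abs(L[:,0]+69)<24)&(L[:,1]<-9)&(L[:,1]>-53)&(P[:,2]>za)&(P[:,2]<zb)
        if n=='side3' and zb>66: continue
        X=L[k]
        if len(X)<8: continue
        f=least_squares(lambda p:np.hypot(X[:,0]-p[0],X[:,1]-p[1])-p[2],[-69,-33,20],loss='soft_l1',bounds=([-90,-50,8],[-50,-20,22.5]))
        print(n,za,len(X),f.x.round(1),np.abs(f.fun).mean().round(2), X.min(0).round(1),X.max(0).round(1))
```

```text
side0 18 74 [-68.2 -35.2  20.5] 0.81 [-84.6 -40.5] [-47.1 -12.8]
side0 30 93 [-68.5 -36.   21.5] 0.78 [-87.3 -42.5] [-45.9 -12.5]
side0 42 99 [-68.5 -35.4  19.7] 0.97 [-83.3 -39.9] [-47.1 -13.3]
side0 55 85 [-68.3 -35.3  17.6] 1.03 [-84.1 -42. ] [-49.6 -14. ]
side0 66 52 [-67.8 -35.1  15.9] 0.84 [-80.2 -37.1] [-51.6 -17.6]
side0 75 73 [-68.3 -35.1  16.5] 0.81 [-84.1 -41.4] [-50.5 -17.9]
side0 85 102 [-66.6 -31.5   9.9] 2.58 [-80.8 -45.3] [-52.  -19.4]
top0 30 27 [-69.3 -32.4  20.9] 0.38 [-90.3 -49.3] [-55.6 -11. ]
top0 42 41 [-69.2 -32.6  19.3] 0.72 [-89.7 -49.5] [-54.9 -12.1]
top0 55 31 [-68.5 -33.   17.8] 0.55 [-87.1 -50.2] [-58.8 -14.3]
top0 75 47 [-68.9 -32.5  15.9] 1.0 [-85.7 -50. ] [-52.3 -16. ]
top0 85 135 [-69.3 -32.2  10.4] 2.98 [-84.7 -47.5] [-55.2 -15.3]
side3 18 50 [-68.5 -35.1  20.5] 0.85 [-84.9 -23.6] [-56.2 -13.3]
side3 30 58 [-68.4 -35.6  21.2] 0.83 [-87.3 -26. ] [-55.  -12.4]
side3 42 60 [-68.2 -33.7  18.2] 0.92 [-83.4 -24.7] [-55.8 -13.4]
side3 55 43 [-66.6 -37.6  20.1] 1.12 [-84.3 -28.1] [-57.4 -15.6]
```

Run:
```python
from pl import *
goal((-91,-32),(-1,30),24,1)
```

```text
turn about tool x 0.5 deg; shift in present tool axes mm [ 0.5 15.8 11.9] opening 91.3 alpha 55.4
   shift in axes after the turn [ 0.5 15.9 11.8]
```

apply_moves(plan=[[0, 0.004, 0.003, 0.5, 0.0919], [0, 0.004, 0.003, 0, 0.0919], [0, 0.004, 0.003, 0, 0.0919], [0, 0.004, 0.003, 0, 0.0919], [0, 0, 0, 0, 0.0919]])

```text
t: 3.85
eef_pos: [515.3, 141.0, 215.0]
ee_rot: [0.205, 0.676, -0.205, 0.677]
contact_force: [-0.3, -1.9, 0.8]
opening: 92.1
```

```bash
python3 see.py side4 -58 -33
python3 - <<'E'
from pl import *
goal((-76,-32),(14,30),24,1)
E
```

```text
t 3.85 tip [515.5 141.   25. ] +y finger [ 0.5 30.2] -y [-90.2 -32.2] ang 34.5 F [-0.3 -1.9  0.8] open 92.1 x [ 0.001  0.    -1.   ] j6 -0.72
shaker fit 331 [-56.2 -37. ] rms 3.48 x range [[-71.9, -28.7], [-36.0, -5.7]]
high pts 187 [-41.9 -27.2] 428.0
gate 205 angle 0.42 rmax 81.0
turn about tool x -0.0 deg; shift in present tool axes mm [ 0.8 11.7  8. ] opening 91.3 alpha 55.4
   shift in axes after the turn [ 0.8 11.7  8.1]
```

View pics/side4c.png

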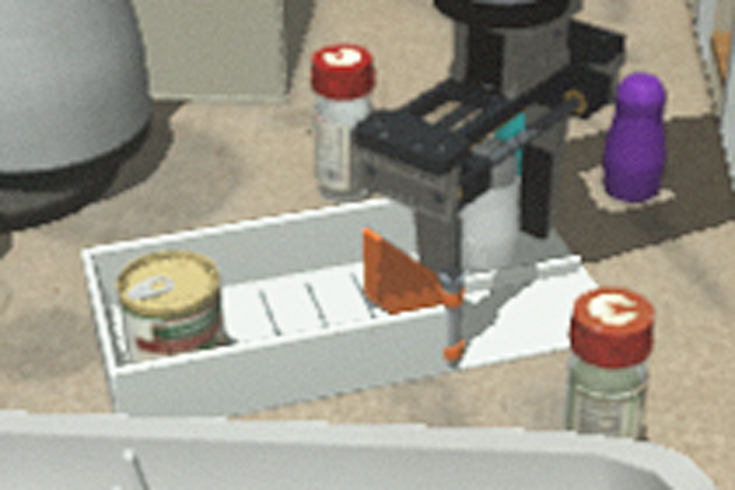

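Gate (crop 405,270) is opening; the shaker at (490,220) is upright and still short of it. I'll continue.

apply_moves(plan=[[0, 0.004, 0.003, 0, 0.0919], [0, 0.004, 0.003, 0, 0.0919], [0, 0.004, 0.002, 0, 0.0919], [0, 0, 0, 0, 0.0919]])

```text
t: 4.3
eef_pos: [528.3, 146.4, 214.6]
ee_rot: [0.205, 0.677, -0.205, 0.677]
contact_force: [-1.9, -1.9, -0.3]
opening: 91.9
```

```bash
python3 - <<'E'
s=open('see.py').read()
a=s.index("k=(np.hypot"); b=s.index("k=(np.hypot",a+5)
s=s[:a]+'''c0=np.array([ex,ey])
for it in range(4):
    h=np.hypot(L[:,0]-c0[0],L[:,1]-c0[1])
    k=(abs(h-20.5)<(9 if it==0 else 4))&(P[:,2]>20)&(P[:,2]<46)&g&(L[:,1]>-53)
    X=L[k]; f=least_squares(lambda p:np.hypot(X[:,0]-p[0],X[:,1]-p[1])-21,c0,loss='soft_l1'); c0=f.x
print('shaker fit',k.sum(),c0.round(1),'(side cam y reads ~1.5 low) mean|r|',np.abs(f.fun).mean().round(2),'range',X.min(0).round(1),X.max(0).round(1))
'''+s[b:]
open('see.py','w').write(s)
E
python3 see.py side5 -42 -34
python3 - <<'E'
from pl import *
goal((-61,-31),(20,30),24,1)
goal((-46,-31),(20,30),24,1)
E
```

```text
t 4.3 tip [528.3 146.3  24.6] +y finger [14.5 30.4] -y [-76.1 -31.9] ang 34.5 F [-1.9 -1.9 -0.3] open 91.9 x [ 0. -0. -1.] j6 -0.72
shaker fit 167 [-42.  -34.9] (side cam y reads ~1.5 low) mean|r| 0.93 range [-57.7 -34.3] [-21.5 -11.2]
high pts 222 [-25.8 -27.9] 428.1
gate 409 angle 0.86 rmax 80.9
turn about tool x -2.4 deg; shift in present tool axes mm [0.6 8.8 5.7] opening 83.4 alpha 53.0
   shift in axes after the turn [0.6 8.6 6.1]
turn about tool x -8.2 deg; shift in present tool axes mm [ 0.6 15.   9.9] opening 71.9 alpha 47.3
   shift in axes after the turn [ 0.6 13.4 12. ]
```

View pics/side5c.png

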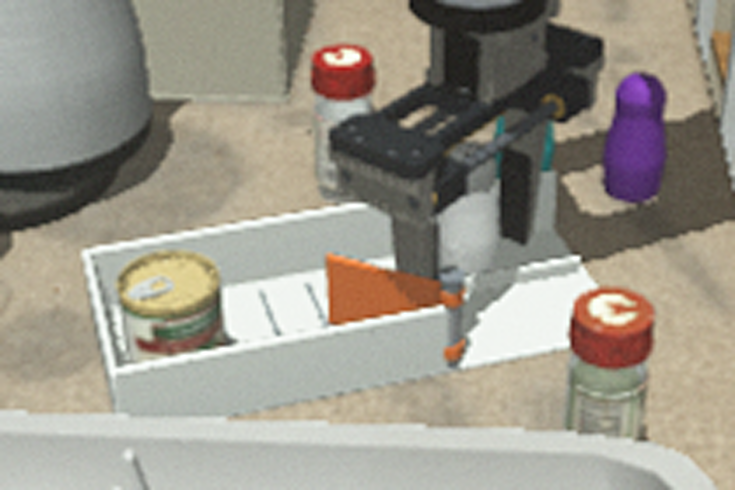

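```bash
cat >> pl.py <<'E'
def cgoal(cx,cy,left,zt=24):
    al=np.radians(50)
    for _ in range(30):
        off=9*np.array([np.sin(al),np.cos(al)])+10*np.array([np.cos(al),-np.sin(al)])
        r=np.array([cx,cy])-off; d=np.array(left)-r; al=np.arctan2(d[0],d[1])
    print('right',r.round(1)); goal(r,left,zt,1)
E
python3 - <<'E'
from pl import *
cgoal(-63,-34.5,(20,30))
cgoal(-49,-34.5,(20,30))
E
```

```text
right [-76.  -30.9]
turn about tool x 2.1 deg; shift in present tool axes mm [0.6 2.7 1.4] opening 95.6 alpha 57.6
   shift in axes after the turn [0.6 2.7 1.3]
right [-62.2 -31.9]
turn about tool x -2.5 deg; shift in present tool axes mm [0.6 8.  5.7] opening 84.9 alpha 53.0
   shift in axes after the turn [0.6 7.8 6.1]
```

apply_moves(plan=[[0, 0.0027, 0.002, -0.8, 0.0895], [0, 0.0027, 0.002, -0.8, 0.087], [0, 0.0027, 0.002, -0.8, 0.085], [0, 0, 0, 0, 0.085]])

```text
t: 4.75
eef_pos: [537.9, 150.0, 214.7]
ee_rot: [0.191, 0.681, -0.19, 0.681]
contact_force: [-1.5, -2.2, -0.2]
opening: 85.4
```

```bash
python3 see.py side6 -28 -35
python3 - <<'E'
from pl import *
for x in(-39,-34,-29): cgoal(x,-34.5,(20,30))
E
```

```text
t 4.75 tip [538.  150.   24.7] +y finger [20.7 30.1] -y [-61.9 -32.1] ang 37.0 F [-1.5 -2.2 -0.2] open 85.4 x [ 0.001  0.    -1.   ] j6 -0.76
shaker fit 133 [-27.4 -34.3] (side cam y reads ~1.5 low) mean|r| 0.91 range [-43.3 -22.6] [-11.6 -10. ]
high pts 234 [ -8.9 -30.5] 428.3
gate 410 angle 1.0 rmax 80.0
right [-52.4 -32.9]
turn about tool x -4.0 deg; shift in present tool axes mm [0.8 3.4 3.1] opening 77.8 alpha 49.0
   shift in axes after the turn [0.8 3.1 3.3]
right [-47.4 -33.4]
turn about tool x -6.3 deg; shift in present tool axes mm [0.8 5.2 4.8] opening 74.5 alpha 46.8
   shift in axes after the turn [0.8 4.6 5.3]
right [-42.4 -34. ]
turn about tool x -8.7 deg; shift in present tool axes mm [0.8 7.  6.5] opening 71.4 alpha 44.3
   shift in axes after the turn [0.8 5.9 7.5]
```

View pics/side6c.png

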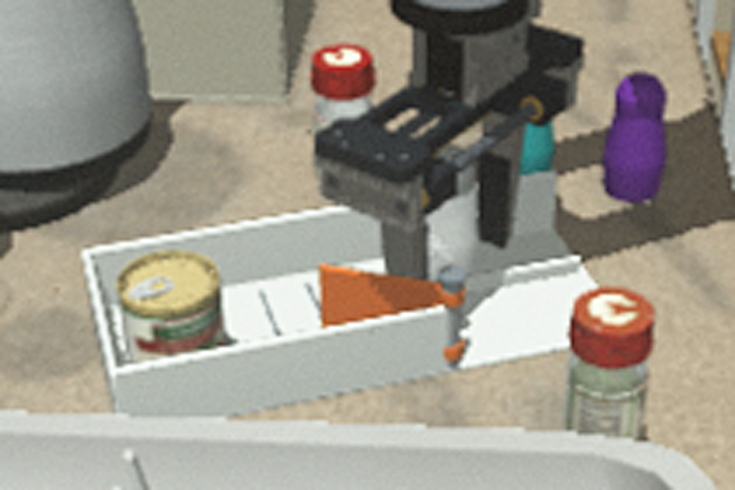

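Run:
```python
from pl import *
for x in(-39,-31): cgoal(x,-33.5,(20,30))
```

```text
right [-52.3 -31.7]
turn about tool x -3.5 deg; shift in present tool axes mm [0.8 3.7 2.6] opening 77.1 alpha 49.5
   shift in axes after the turn [0.8 3.5 2.8]
right [-44.4 -32.6]
turn about tool x -7.2 deg; shift in present tool axes mm [0.8 6.6 5.3] opening 71.8 alpha 45.8
   shift in axes after the turn [0.8 5.9 6.1]
```

apply_moves(plan=[[0, 0.0016, 0.0015, -1.8, 0.082], [0, 0.0016, 0.0015, -1.8, 0.0785], [0, 0.0016, 0.0015, -1.8, 0.075], [0, 0.0016, 0.0015, -1.8, 0.072], [0, 0, 0, 0, 0.072]])

```text
t: 5.3
eef_pos: [546.2, 152.6, 214.9]
ee_rot: [0.148, 0.691, -0.147, 0.692]
contact_force: [1.4, -2.8, 0.1]
opening: 72.2
```

```bash
python3 see.py side7 -10 -34
python3 - <<'E'
from pl import *
for x in(-21,-13): cgoal(x,-33,(20,30))
E
```

```text
t 5.3 tip [546.5 152.6  24.9] +y finger [20.5 29.7] -y [-44.2 -33.1] ang 44.1 F [ 1.4 -2.8  0.1] open 72.2 x [ 0.002  0.    -1.   ] j6 -0.88
shaker fit 70 [ -8.9 -32.9] (side cam y reads ~1.5 low) mean|r| 0.71 range [-26.7 -20.7] [-7.1 -9.7]
high pts 347 [ 15.8 -34.8] 428.7
gate 412 angle 0.95 rmax 80.9
right [-34.5 -33.3]
turn about tool x -5.2 deg; shift in present tool axes mm [0.9 3.4 3.3] opening 65.5 alpha 40.7
   shift in axes after the turn [0.9 3.1 3.6]
right [-26.4 -34.5]
turn about tool x -10.2 deg; shift in present tool axes mm [0.9 5.9 6.5] opening 61.4 alpha 35.7
   shift in axes after the turn [0.9 4.7 7.5]
```

View pics/side7c.png

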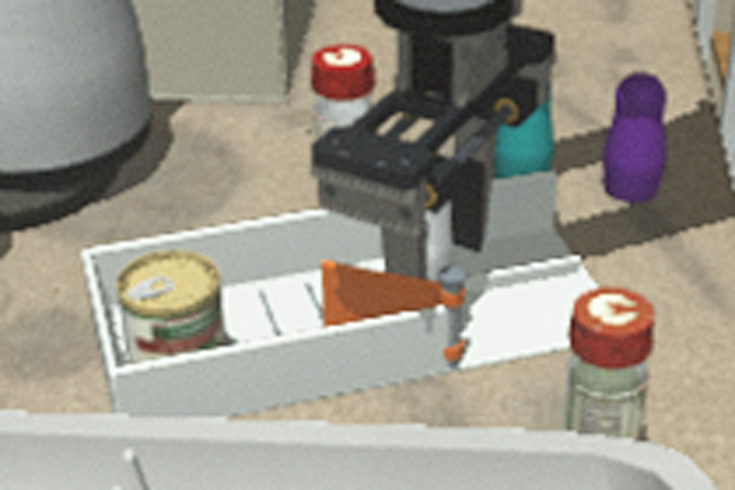

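Run:
```python
from pl import *
for x in(-21,-17): cgoal(x,-30.5,(22,30))
```

```text
right [-34.5 -30.2]
turn about tool x -2.8 deg; shift in present tool axes mm [0.9 5.2 2.9] opening 64.5 alpha 43.1
   shift in axes after the turn [0.9 5.  3.1]
right [-30.5 -30.8]
turn about tool x -5.1 deg; shift in present tool axes mm [0.9 6.4 4.5] opening 62.3 alpha 40.8
   shift in axes after the turn [0.9 6.  5. ]
```

apply_moves(plan=[[0, 0.0016, 0.0011, -1.2, 0.07], [0, 0.0016, 0.0011, -1.3, 0.067], [0, 0.0016, 0.0011, -1.3, 0.065], [0, 0.0016, 0.0011, -1.3, 0.0625], [0, 0, 0, 0, 0.0625]])

```text
t: 5.85
eef_pos: [552.3, 157.0, 214.7]
ee_rot: [0.116, 0.697, -0.116, 0.698]
contact_force: [1.0, -3.7, 1.5]
opening: 62.1
```

```bash
python3 see.py side8 5 -33
python3 - <<'E'
from pl import *
snap('top','top8')
im=cv2.imread('pics/top8.png')[90:260,170:350]
cv2.imwrite('pics/top8c.png',cv2.resize(im,None,fx=3.5,fy=3.5,interpolation=cv2.INTER_CUBIC))
E
```

```text
t 5.85 tip [552.4 157.   24.7] +y finger [21.6 30.5] -y [-30.6 -30.2] ang 49.3 F [ 1.  -3.7  1.5] open 62.1 x [ 0.  0. -1.] j6 -0.97
shaker fit 60 [  4. -31.] (side cam y reads ~1.5 low) mean|r| 0.7 range [-12.7 -34. ] [ 26.  -12.7]
high pts 491 [ 25.8 -32.4] 428.4
gate 407 angle 0.98 rmax 80.4
```

View pics/side8c.png

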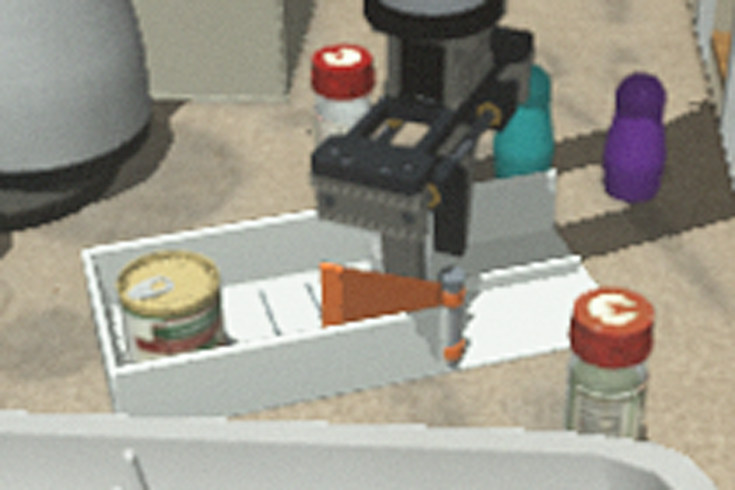

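View pics/top8c.png

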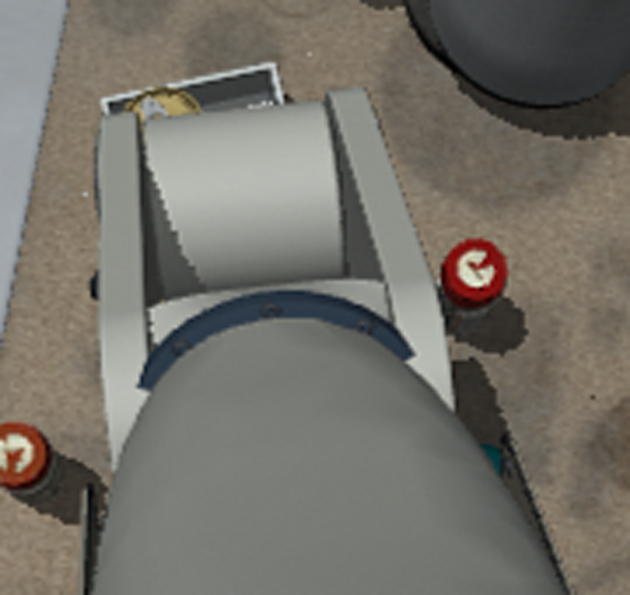

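Run:
```python
from pl import *
for x in(-10,-3): cgoal(x,-28.5,(22,30))
```

```text
right [-23.4 -29.6]
turn about tool x -3.5 deg; shift in present tool axes mm [0.7 2.7 2.9] opening 56.9 alpha 37.3
   shift in axes after the turn [0.7 2.5 3.1]
right [-16.3 -30.8]
turn about tool x -8.6 deg; shift in present tool axes mm [0.7 4.5 6. ] opening 53.8 alpha 32.2
   shift in axes after the turn [0.7 3.6 6.6]
```

apply_moves(plan=[[0, 0.0011, 0.0015, -2.1, 0.06], [0, 0.001, 0.0016, -2.1, 0.058], [0, 0.001, 0.0016, -2.2, 0.056], [0, 0.001, 0.0016, -2.2, 0.054], [0, 0, 0, 0, 0.054]])

```text
t: 6.45
eef_pos: [559.3, 159.1, 214.6]
ee_rot: [0.064, 0.704, -0.064, 0.704]
contact_force: [-0.3, -1.5, 0.7]
opening: 53.8
```

```bash
python3 see.py side9 17 -32
python3 - <<'E'
from pl import *
for x in(5,12): cgoal(x,-29.5,(22,30))
E
```

```text
t 6.45 tip [559.2 159.1  24.6] +y finger [21.8 30. ] -y [-16.4 -30.8] ang 57.9 F [-0.3 -1.5  0.7] open 53.8 x [-0.  0. -1.] j6 -1.12
shaker fit 63 [ 17.9 -31.1] (side cam y reads ~1.5 low) mean|r| 0.74 range [ 22.  -30.5] [39.4 -9.6]
high pts 555 [ 33.9 -29.6] 428.4
gate 402 angle 0.96 rmax 80.7
right [ -7.9 -33.4]
turn about tool x -7.0 deg; shift in present tool axes mm [0.6 1.3 4.4] opening 52.1 alpha 25.2
   shift in axes after the turn [0.6 0.7 4.6]
right [ -0.4 -34.7]
turn about tool x -13.1 deg; shift in present tool axes mm [0.6 2.7 8. ] opening 50.5 alpha 19.1
   shift in axes after the turn [0.6 0.8 8.4]
```

View pics/side9c.png

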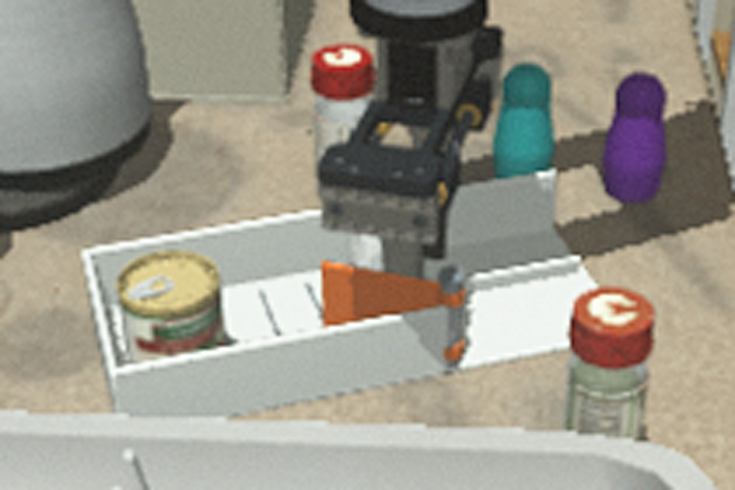

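Run:
```python
from pl import *
for x in(5,12): cgoal(x,-28,(22,30))
```

```text
right [ -7.9 -31.7]
turn about tool x -6.4 deg; shift in present tool axes mm [0.6 2.  4. ] opening 50.6 alpha 25.9
   shift in axes after the turn [0.6 1.5 4.2]
right [ -0.4 -33.1]
turn about tool x -12.7 deg; shift in present tool axes mm [0.6 3.4 7.5] opening 49.0 alpha 19.6
   shift in axes after the turn [0.6 1.6 8.1]
```

apply_moves(plan=[[0, 0.0007, 0.0019, -3.2, 0.052], [0, 0.0007, 0.002, -3.2, 0.051], [0, 0.0006, 0.002, -3.2, 0.05], [0, 0.0005, 0.002, -3.1, 0.049], [0, 0, 0, 0, 0.049]])

```text
t: 7.0
eef_pos: [567.4, 160.8, 214.6]
ee_rot: [-0.014, 0.707, 0.014, 0.707]
contact_force: [-0.2, -1.4, -0.3]
opening: 49.1
```

```bash
python3 see.py side10 33 -32
python3 - <<'E'
from pl import *
for x in(20,26,32): cgoal(x,-29,(24,30))
E
```

```text
t 7.0 tip [567.3 160.8  24.6] +y finger [22.  29.7] -y [ -0.3 -33.5] ang 70.5 F [-0.2 -1.4 -0.3] open 49.1 x [-0.  0. -1.] j6 -1.34
shaker fit 87 [ 33.4 -32.1] (side cam y reads ~1.5 low) mean|r| 0.95 range [ 20. -32.] [55.4 -9.6]
high pts 699 [ 43.6 -25.8] 428.5
gate 388 angle 0.99 rmax 80.1
right [  8.2 -35.4]
turn about tool x -6.0 deg; shift in present tool axes mm [0.6 1.  5.3] opening 49.3 alpha 13.6
   shift in axes after the turn [0.6 0.4 5.4]
right [ 14.9 -36.6]
turn about tool x -11.8 deg; shift in present tool axes mm [0.6 1.6 8.7] opening 49.2 alpha 7.8
   shift in axes after the turn [ 0.6 -0.2  8.8]
right [ 21.7 -37.7]
turn about tool x -17.6 deg; shift in present tool axes mm [ 0.6  2.2 12.1] opening 49.7 alpha 1.9
   shift in axes after the turn [ 0.6 -1.6 12.2]
```

View pics/side10c.png

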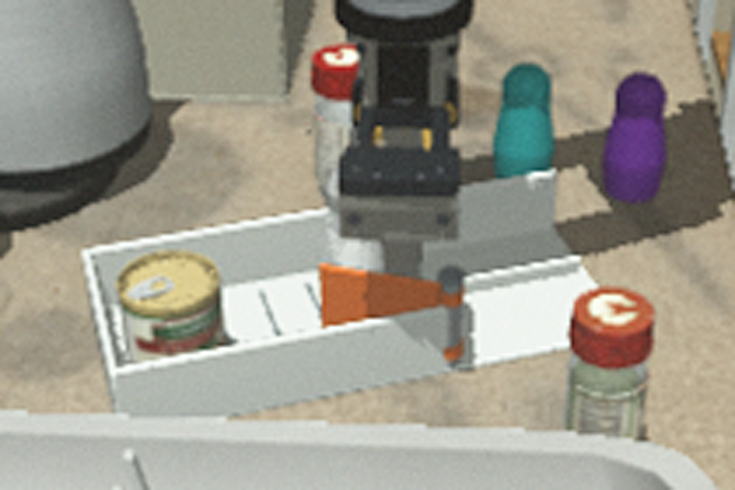

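Run:
```python
from pl import *
goal((12,-34),(23,30),24,1)
goal((23,-34),(24,30),24,1)
```

```text
turn about tool x -9.8 deg; shift in present tool axes mm [0.6 2.1 6.4] opening 46.9 alpha 9.8
   shift in axes after the turn [0.6 1.  6.7]
turn about tool x -18.7 deg; shift in present tool axes mm [ 0.6  4.1 12.1] opening 46.0 alpha 0.9
   shift in axes after the turn [ 0.6  0.1 12.8]
```

apply_moves(plan=[[0, 0.0006, 0.0022, -3.2, 0.0485], [0, 0.0005, 0.0022, -3.3, 0.048], [0, 0.0004, 0.0022, -3.3, 0.047], [0, 0.0003, 0.0021, -3, 0.0465], [0, 0.0002, 0.0021, -3, 0.046], [0, 0.0001, 0.002, -2.9, 0.046], [0, 0, 0, 0, 0.046]])

```text
t: 7.75
eef_pos: [579.7, 165.1, 214.6]
ee_rot: [-0.128, 0.695, 0.128, 0.695]
contact_force: [0.8, -1.3, 0.3]
opening: 45.9
```

```bash
python3 see.py side11 54 -33
python3 - <<'E'
from pl import *
goal((32,-34),(31,30),24,1)
E
```

```text
t 7.75 tip [579.7 165.1  24.6] +y finger [24.3 29.5] -y [ 23.4 -34.4] ang 89.2 F [ 0.8 -1.3  0.3] open 45.9 x [ 0.  0. -1.] j6 -1.66
shaker fit 120 [ 54.3 -32.8] (side cam y reads ~1.5 low) mean|r| 0.76 range [ 36.6 -36.7] [76.2 -9.9]
high pts 907 [ 56.6 -24. ] 428.6
gate 377 angle 1.07 rmax 80.2
turn about tool x -1.8 deg; shift in present tool axes mm [0.6 0.6 7.7] opening 46.0 alpha -0.9
   shift in axes after the turn [0.6 0.3 7.7]
```

View pics/side11c.png

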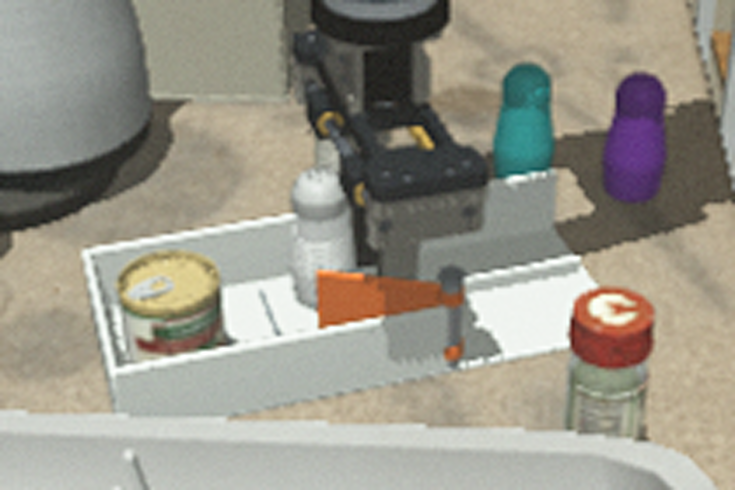

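The shaker is upright at crop (322,240), about x=54, and the gate is held at about 1.07 rad. I'll push a bit further for margin.

apply_moves(plan=[[0, 0, 0.004, 0, 0.046], [0, 0, 0.004, 0, 0.046], [0, 0, 0.003, 0, 0.046], [0, 0, 0.002, 0, 0.046], [0, 0, 0, 0, 0.046]])

```text
t: 8.3
eef_pos: [592.1, 169.9, 214.6]
ee_rot: [-0.129, 0.695, 0.129, 0.695]
contact_force: [1.1, -1.0, 0.0]
opening: 46.0
```

```bash
python3 see.py side12 66 -33
```

```text
t 8.3 tip [592.2 169.9  24.6] +y finger [37.6 29.4] -y [ 36.8 -34.6] ang 89.2 F [ 1.1 -1.   0. ] open 46.0 x [ 0.  0. -1.] j6 -1.66
shaker fit 167 [ 67.5 -33.8] (side cam y reads ~1.5 low) mean|r| 0.77 range [ 49.8 -36.9] [ 89.1 -11.1]
high pts 861 [ 69.7 -24.8] 428.6
gate 344 angle 1.19 rmax 80.2
```

apply_moves(plan=[[0, 0, -0.004, 0, 0.046], [0, -0.002, -0.006, 0, 0.046], [0, -0.002, -0.006, 0, 0.046], [0, 0, -0.008, 0, 0.046], [0, 0, -0.008, 0, 0.046], [0, 0, -0.008, 0, 0.046], [0, 0, -0.008, 0, 0.046], [0, 0, -0.008, 0, 0.046]])

```text
t: 9.15
eef_pos: [540.2, 145.8, 214.7]
ee_rot: [-0.129, 0.695, 0.129, 0.695]
contact_force: [0.4, -0.2, -1.0]
opening: 45.9
```

apply_moves(plan=[[0, 0, -0.006, 0, 0.046], [0, 0, -0.006, 0, 0.046], [-0.03, 0, 0, 0, 0.046], [-0.03, 0, 0, 0, 0.046], [-0.04, 0, 0, 0, 0.046], [-0.04, 0, 0, 0, 0.046], [-0.04, 0, 0, 0, 0.046], [0, 0, 0, 0, 0.046]])

```text
t: 9.95
eef_pos: [531.1, 142.0, 400.2]
ee_rot: [-0.129, 0.692, 0.129, 0.698]
contact_force: [0.5, -0.1, 0.3]
opening: 46.2
```

```bash
python3 see.py side13 67 -33
```

```text
t 9.95 tip [532.8 142.4 210.2] +y finger [-29.4  26.2] -y [-30.2 -38. ] ang 89.2 F [ 0.5 -0.1  0.3] open 46.2 x [ 0.009  0.002 -1.   ] j6 -1.68
shaker fit 197 [ 67.5 -33.7] (side cam y reads ~1.5 low) mean|r| 0.83 range [ 48.  -39.6] [89.1 -9.7]
high pts 257 [ 69.4 -24.2] 94.9
gate 118 angle 0.06 rmax 74.5
```

View pics/side13c.png

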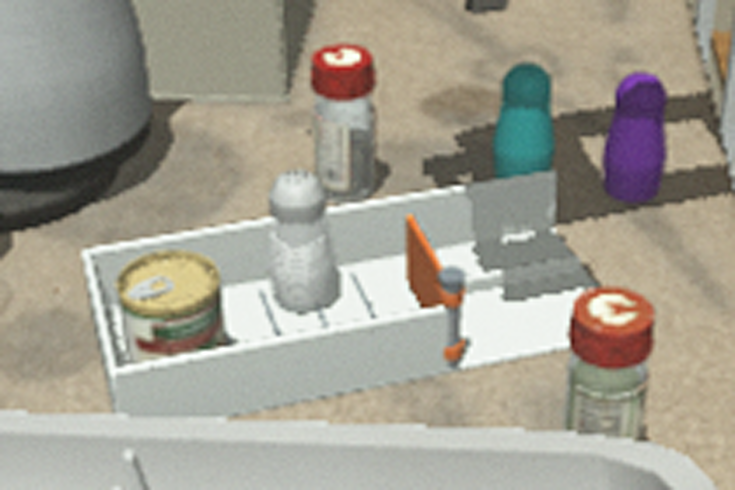

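The picture shows the shaker upright in the bay at crop (305,240). The gate at (425,265) is shut, with the same 0.06 reading as at the start, and the tin and jars look unmoved.

Run:
```python
from pl import *
a=cv2.imread('pics/side3c.png').astype(int);b=cv2.imread('pics/side13c.png').astype(int)
for n,(x0,x1,y0,y1) in dict(tin=(115,225,245,355),jar_r=(310,375,45,195),jar_l=(565,660,285,440),gate=(400,445,210,310)).items(): print(n,np.abs(a-b)[y0:y1,x0:x1].mean().round(1))
print(arm.finish_job())
```

```text
tin 3.6
jar_r 3.4
jar_l 4.0
gate 6.5
the job is handed in; nothing more can be done
None
```

The salt shaker is now upright in the bay and the orange gate is shut behind it. I handed the job in at about 10 s of the 45 s allowed.

- **How it was done:** With the hand turned, the left finger pushed the gate open to about 0.4–0.9 rad while the shaker was still short of it. It then held the gate at about 1 rad while a corner of the right finger slid the shaker through. I backed the hand out slowly so the gate closed after it, then lifted clear. The shaker was never grasped or lifted.
- **Final position:** The shaker stands at about caddy x = 67 mm, y = -32 mm, beyond the 45–50 mm needed.
- **Gate:** It reads 0.06 rad, the same offset as the shut gate read at the start, so I take it as fully shut.
- **Bystanders:** The tin and both jars show no visible change between pictures taken before and after the push.
- **Forces:** The wrist force was about 4 N at most in the readings I took.

**Less certain:**
- The two cameras disagreed by 1–2.5 mm on the shaker's sideways position.
- The arm blocked the top camera during the push, so the steering and final checks rest on the side camera alone.

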